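Shut the vial keeper and hold the needle arm at its stop

TASK

Get the vial sampler ready for a needle alignment check: first swing the hinged keeper bar shut over the row of vials until it clicks home in its detent, then swing the spring-loaded needle arm forward over the vials as far as it goes and hold it against its stop. Finish while still holding the arm there (its spring takes it back if you let go), with the keeper still shut and the loose things on the bench left where they are.

Things in the scene. Friction and masses are not known exactly. Their poses are not given: they have to be found in the camera images.
- sampler: the vial sampler, fixed: aluminium base plate 190 x 340 x 12 mm, a row of 4 capped vials (tops at 69 mm), a flat keeper bar hinged at one end of the row, a spring-loaded needle arm on a post (flange at 144 mm). Origin at table height under the middle of the row; z up; y along the row from the keeper hinge to the detent end; x away from the side to which the keeper opens
- keeper (a joint): angle of the keeper bar about its upright hinge (rad): 0 shut, fully home on top of the vial row; up to 1.25 open, swung out towards the robot. Seen from above it closes clockwise. Light friction, stays where left. At 0.1 rad it meets a sprung ball detent (about 6 N at its post to get past 0.05 rad), then is drawn home to its stop
- keeper_post (a point): centre of the upright black post at the free end of the keeper bar: 16 mm in diameter, 40 mm tall (20 mm up and down from this point), 170 mm from the hinge, standing on the 28 mm wide, 8 mm thick steel bar; it moves with the bar
- keeper_hinge (a point): a point on the upright hinge axis of the keeper bar, at the height of the bar
- swing_arm (a joint): angle of the needle arm about its upright pivot (rad): 0 is parked, where its spring holds it; 1.10 is the stop, with the needle over the vials. Seen from above it swings clockwise towards the stop. The spring pulls it back always: about 3 N at the black post when parked, growing to 6.5 N at the stop
- needle_post (a point): centre of the upright black post on the end of the needle arm: 16 mm in diameter, 40 mm tall (20 mm up and down from this point), 150 mm from the pivot; below it a 26 mm square white head. It moves with the arm
- needle_pivot (a point): a point on the upright pivot axis of the needle arm, at the height of the arm
- spare_vial_a: a loose spare capped glass vial, 27 mm across, 57 mm tall, standing on the base plate behind the rack; origin under its centre (bystander, leave alone)
- spare_vial_b: another such spare vial on the base plate behind the rack (bystander, leave alone)
- cap_dish: white dish, 70 mm across, 22 mm high, on the table; origin under its centre (bystander, leave alone)
- solvent_bottle: brown bottle, 70 mm across, 160 mm high, on the table; origin under its centre (bystander, leave alone)
- beaker: glass beaker, 70 mm across, 90 mm high, on the table; origin under its centre (bystander, leave alone)
- roller: small steel spare roller standing on end, 26 mm across, 20 mm high, on the table; origin under its centre (bystander, leave alone)
- jar: white jar, 60 mm across, 70 mm high, on the table; origin under its centre (bystander, leave alone)

How it is judged:
By the outcome, as a careful person would: the job done as asked, in the order asked, and still so for the second after the job is handed in, while the arm keeps its last pose, push and grip.
It also fails if it takes over 48 s, if anything falls off the work surface, if the arm or the gripper's body presses on something with over 40 N, if the wrist force passes 120 N, or if a joint passes its speed limit or range.

ROBOT

A 6-joint arm with a two-finger parallel gripper is mounted at the origin on the work surface. World frame = base frame: x ahead of the robot, y to its left, z up, the work surface at z = 0. Lengths are in m, angles in rad, forces in N, time in s.
With the tool pointing down it reaches from about 0.225 to 0.875 m from the base axis. Payload 3.4 kg.
Tool frame: the origin (TCP) lies at the very end of the fingers, on their centre line; the grasp point (between the pads) lies 19 mm behind it (grip_depth is the distance from the TCP to the grasp point, in m); x points along the fingers, z is the direction in which the jaws open and shut, and the axes are right-handed (so a half turn about x gives the same grasp; the last joint's range is limited). The gripper opens to 85 mm and grips with 20 to 120 N. Pads are 22 mm wide; open, the fingers measure 114 mm over their backs; the gripper's body (76 mm by 85 mm) begins 54 mm behind the grasp point. The pads swing forward as they close: fully open they stand 13 mm farther back than shut.
Start: joints at [-1.294, 0.276, 1.505, -0, 1.361, -0.121], TCP at [0.223, -0.53, 0.231] pointing down, gripper open.
Joint ranges: [-2.89, 2.89], [-0.75, 2.08], [0.22, 2.7], [-1.18, 4.32], [0.11, 2.71], [-2.7, 2.7]. Speed limits (rad/s): [2.57, 2.57, 3.14, 3.14, 3.14, 3.14].

INTERFACE

Orientations are given as a unit quaternion [w, x, y, z].
In Python, from rig import get_state, get_image, sign_off, grip_depth gives the robot as it stands. The module is installed in compiled form; this text tells all that it offers.
- The arm moves only by the tool arm_command, never from a script. Its argument "series" is a list of rows, each an object with "dp": the shift along the tool's x, y, z scaled (see below), a list of three; "angular": the turn, a rotation vector about the tool's x, y, z scaled (see below), a list of three; "gripper": the finger opening in mm, from 0 to 85.4. A call has exactly 8 rows; each row shifts and turns the pose as measured when the row begins, along the tool's axes as they then stand; what a row does not reach is not made up. The controller multiplies each number of a shift by 0.12 m and each number of a turn by 90 degrees. A row lasts 1/8 s, in which the tool goes at most 62.5 mm and 10.7 degrees, less where a joint would pass 70% of its speed; a pose out of reach is approached as far as the arm can. A call with a number of a shift or a turn outside -1 to 1 is refused whole. A call with a gripper value outside its range is refused whole. The fingers move at their own pace and stop on an object; "grip_force" is the grip in N (left out, the last holds). Time passes only in rows, so rows that do not move let the fingers close, or fill a call up. It gives the time, the measured TCP pose, the force and the opening at its end, in the units of the state.
- get_state(): the state, without advancing time (a new reading comes with each control period).
- get_image(name): name is "side" or "top"; returns a dict with "image" (384x512x3 uint8, blue, green, red), "depth" (384x512 float32, m along the optical axis (not along the pixel's ray), 0 where there is no reading), "mtx" (3x3 intrinsics, pixels), "view" (4x4, takes a point from world to camera coordinates). Camera axes: x right, y up, looking along -z (the intrinsics and any distortion apply to the point x, -y, -z); pixel columns grow to the right and rows downward; lengths in m; the calibration is good to about 2 mm. A picture is of the moment at which its call begins.
- sign_off(): hands the job in, once; it reports no verdict.
The state is a dict: "clock": time; "qpos": joint angles; "qd": joint speeds; "effort": joint torques, N m; "position": TCP position; "ee_rot": TCP orientation; "contact_force": force on the tool from outside, world axes, zero at the start; "moment": the same for the moment, N m; "width": finger opening in m.
Only numpy, scipy, OpenCV 4.12 (cv2) and the standard library are available. Lean on these libraries where they do the work, as an engineer would, in place of code of your own. Each camera call takes 0.05 s, during which the arm holds its last target. There are 200 camera calls.

## Working session

There is one attempt and no reset: what is moved stays moved. The work goes in short steps, Python scripts to look and compute and a tool call to move; the robot and the scene stay as the last step left them, time stands still between calls to the robot, and variables do not carry over. Pictures are saved under pics/ and viewed, about 8 in all and at most 12, crops included, and the job is handed in when it is done.

Besides the shell and the picture viewer there is one more tool, called as name(argument=value, ...), one argument or row to a line, values as JSON. arm_command: Moves the arm, as the interface text tells. Its arguments: {"type":"object","properties":{"series":{"type":"array","items":{"type":"object","properties":{"dp":{"type":"array","items":{"type":"number"}},"angular":{"type":"array","items":{"type":"number"}},"gripper":{"type":"number"}}}},"grip_force":{"type":"number"}},"required":["series"]}

```bash
mkdir -p pics; cat > h.py <<'E'
import numpy as np, cv2
from rig import *
def snap(n):
    d=get_image(n); return d
def world(d,u,v,z=None):
    # from depth (z None) or plane height z
    K=d["mtx"];V=np.array(d["view"]);R=V[:3,:3];t=V[:3,3]
    r=np.array([(u-K[0,2])/K[0,0],-(v-K[1,2])/K[1,1],-1.0])
    C=-R.T@t; w=R.T@r
    s=d["depth"][int(v),int(u)] if z is None else (z-C[2])/w[2]
    return C+s*w
E
python3 - <<'E'
from h import *
for n in("top","side"):
    d=snap(n); cv2.imwrite(f"pics/{n}0.png",d["image"]); np.savez(f"{n}0.npz",**d)
    V=d["view"];print(n,-V[:3,:3].T@V[:3,3],d["mtx"].tolist(),[k for k in d])
s=get_state();print(s)
E
```

```text
top [ 0.44284624 -0.00817766  1.16880498] [[380.31005581844107, 0.0, 256.6551148625648], [0.0, 380.31005581844107, 186.97129034184888], [0.0, 0.0, 1.0]] ['image', 'depth', 'mtx', 'view']
side [0.39463683 0.91415381 0.88913955] [[423.49224617736604, 0.0, 258.2309402757209], [0.0, 423.49224617736604, 190.5967659105093], [0.0, 0.0, 1.0]] ['image', 'depth', 'mtx', 'view']
{'clock': 0.1, 'qpos': array([-1.29400484e+00,  2.76567365e-01,  1.50602095e+00,  1.77694727e-05,
        1.36067731e+00, -1.20979395e-01]), 'qd': array([ 0.00113515, -0.00203493, -0.0034474 , -0.0025902 , -0.00055052,
       -0.00080865]), 'effort': array([ 1.21876757e-03, -4.17699158e+01, -2.46404010e+01, -2.55913856e-04,
        5.81654444e-03, -1.77243760e-05]), 'position': array([ 0.22261818, -0.52965205,  0.23050014]), 'ee_rot': array([ 0.58848566,  0.39174532,  0.58937673, -0.39096713]), 'contact_force': array([ 0.13644305, -0.21994854, -0.53899303]), 'moment': array([ 0.02250706, -0.00196438, -0.0081367 ]), 'width': 0.08545442435866066}
```

View pics/top0.png

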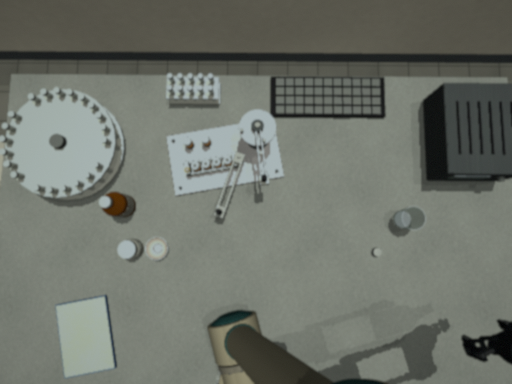

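View pics/side0.png

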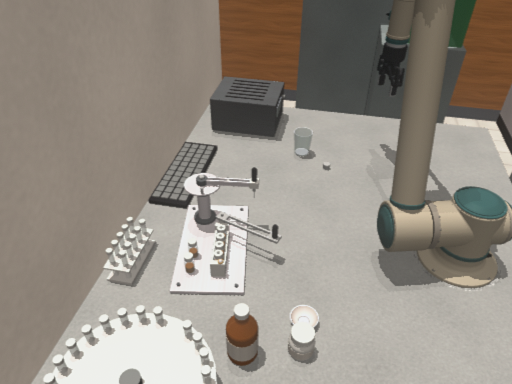

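The top view shows the keeper post near (220,212), the hinge near (238,158), the needle pivot near (258,125) and the needle post near (264,178). The vial row runs left from the hinge, along +y. I'll zoom in next and measure.

```bash
python3 - <<'E'
from h import *
t=dict(np.load("top0.npz"));s=dict(np.load("side0.npz"))
a=cv2.resize(t["image"][95:225,155:295],None,fx=4,fy=4,interpolation=cv2.INTER_CUBIC)[:, :400*2]
b=cv2.resize(s["image"][160:300,165:295],None,fx=4,fy=4,interpolation=cv2.INTER_CUBIC)
cv2.imwrite("pics/ta.png",a);cv2.imwrite("pics/sb.png",b)
# dark blobs
for n,d,box in(("top",t,(95,225,155,295)),("side",s,(150,310,165,295))):
    g=d["image"].max(2)[box[0]:box[1],box[2]:box[3]]
    m=(g<45).astype(np.uint8)
    c,l,st,ce=cv2.connectedComponentsWithStats(m)
    for i in range(1,c):
        if st[i,4]>=6:
            u,v=ce[i]+[box[2],box[0]]
            ys,xs=np.where(l==i);P=np.array([world(d,x+box[2],y+box[0]) for x,y in zip(xs,ys)])
            print(n,np.round((u,v),1),st[i],"med",np.median(P,0).round(3),"z",P[:,2].min().round(3),P[:,2].max().round(3))
E
```

```text
top [277.9 109.3] [116   0  24  22 121] med [ 0.819 -0.052  0.015] z 0.001 1.169
top [263.8 178.3] [108  81   3   5  11] med [ 0.584 -0.02   0.205] z 0.19 0.208
top [218.7 211.8] [ 62 116   4   3   9] med [0.501 0.103 0.12 ] z 0.115 0.123
```

View pics/ta.png

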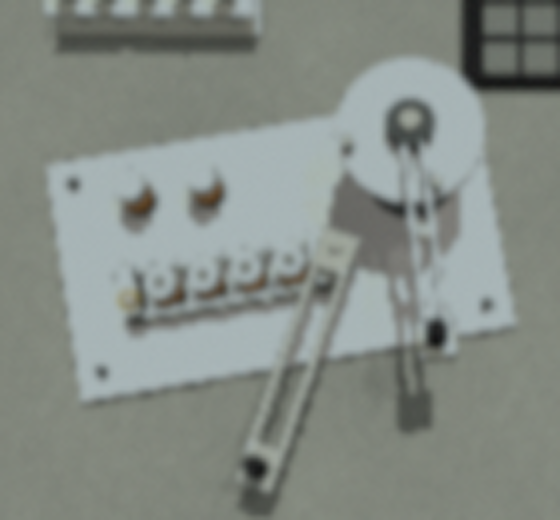

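View pics/sb.png

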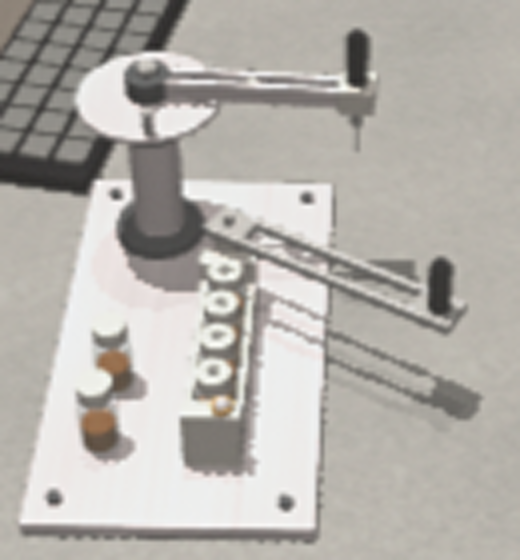

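Crops: the keeper post is at ta(256,467), the hinge at ta(336,250), the pivot at ta(408,120), the needle post at ta(436,333) and the detent ball at ta(128,298). The side crop shows both posts standing clear.

```bash
python3 - <<'E'
from h import *
t=dict(np.load("top0.npz"));s=dict(np.load("side0.npz"))
T=lambda x,y,z:world(t,155+(x+.5)/4-.5,95+(y+.5)/4-.5,z)
S=lambda x,y,z:world(s,165+(x+.5)/4-.5,160+(y+.5)/4-.5,z)
kp=T(256,467,.118);kh=T(336,250,.08);npv=T(408,118,.17);nb=T(437,333,.20);ball=T(128,298,.072)
print("kp",kp,S(441,262,.12),"kh",kh,S(229,222,.08));print("piv",npv,S(148,70,.175),"np",nb,S(358,38,.205));print("ball",ball,S(222,404,.072))
print(np.linalg.norm((kp-kh)[:2]),np.linalg.norm((npv-nb)[:2]))
# depth check along arm and vial caps
for x,y in((162,283),(203,277),(246,268),(290,263)):print("cap",T(x,y,.069).round(3))
for n,(x,y) in dict(pivot=(408,118),hinge=(336,245),arm=(416,200),headedge=(452,345),flange=(450,100)).items():print(n,world(t,155+x/4,95+y/4).round(3))
for x,y in((72,184),(486,304),(101,372)):print("screw",T(x,y,.012).round(3))
c=ball-kh;d=kp-kh;print("row dir deg",np.degrees(np.arctan2(c[1],c[0])),"keeper",np.degrees(np.arctan2(d[1],d[0])),np.linalg.norm(c[:2]))
e=nb-npv;print("arm",np.degrees(np.arctan2(e[1],e[0])))
E
```

```text
kp [0.50260864 0.10422783 0.118     ] [0.50502102 0.10130173 0.12      ] kh [0.66321999 0.05329921 0.08      ] [0.66565271 0.05002759 0.08      ]
piv [0.73601467 0.00091111 0.17      ] [0.73151062 0.0093468  0.175     ] np [ 0.58509819 -0.01927184  0.2       ] [ 0.58696436 -0.01909672  0.205     ]
ball [0.62798878 0.2054223  0.072     ] [0.62671649 0.21060952 0.072     ]
0.16849252419289767 0.152260093043674
cap [0.64  0.181 0.069]
cap [0.645 0.151 0.069]
cap [0.651 0.12  0.069]
cap [0.655 0.088 0.069]
pivot [ 0.735 -0.     0.169]
hinge [0.665 0.052 0.086]
arm [ 0.714 -0.006  0.018]
headedge [ 0.581 -0.031  0.163]
flange [ 0.757 -0.029  0.141]
screw [0.728 0.264 0.012]
screw [ 0.636 -0.059  0.012]
screw [0.58  0.236 0.012]
row dir deg 103.03962138226626 keeper 162.4065796201093 0.1561495167344145
arm -172.38269822560187
```

```bash
cat >> h.py <<'E'
from scipy.spatial.transform import Rotation as Rn
KH=np.array([.664,.052]);PV=np.array([.735,.002])
def pose():
    s=get_state();R=Rn.from_quat(s["ee_rot"],scalar_first=True);return s,R
def plan(p,ang):
    """total dp (units .12) and turn (units 90deg) in tool axes to p with jaw axis at ang deg (mod 180), tool down"""
    s,R=pose();z=R.as_matrix()[:,2];a0=np.degrees(np.arctan2(z[1],z[0]))
    a=a0+(ang-a0+90)%180-90
    zz=np.array([np.cos(np.radians(a)),np.sin(np.radians(a)),0]);x=np.array([0,0,-1.]);G=Rn.from_matrix(np.c_[x,np.cross(zz,x),zz])
    print("jaw",a0.round(1),"->",round(a,1),"pos",s["position"].round(4),"F",s["contact_force"].round(1),"q6",s["qpos"][5].round(2),"t",s["clock"])
    dp=R.inv().apply(np.array(p)-s["position"])/.12; w=(R.inv()*G).as_rotvec()/(np.pi/2)
    print("dp total",dp.round(3),"ang total",w.round(3));return dp,w
def tip(c,r,deg,z): return [c[0]+r*np.cos(np.radians(deg)),c[1]+r*np.sin(np.radians(deg)),z]
E
python3 - <<'E'
from h import *
print(pose()[1].as_matrix().round(2))
plan([.504,.103,.19],72)
E
```

```text
[[-0.    0.92  0.39]
 [ 0.    0.39 -0.92]
 [-1.    0.   -0.  ]]
jaw -67.2 -> -108.0 pos [ 0.2226 -0.5297  0.2305] F [ 0.1 -0.2 -0.5] q6 -0.12 t 0.1
dp total [ 0.345  4.204 -3.952] ang total [ 0.453 -0.001  0.   ]
```

arm_command(
  series=[
    {"dp": [0, 0.35, -0.33], "angular": [0, 0, 0], "gripper": 36},
    {"dp": [0, 0.35, -0.33], "angular": [0, 0, 0], "gripper": 36},
    {"dp": [0, 0.35, -0.33], "angular": [0, 0, 0], "gripper": 36},
    {"dp": [0, 0.35, -0.33], "angular": [0, 0, 0], "gripper": 36},
    {"dp": [0, 0.35, -0.33], "angular": [0, 0, 0], "gripper": 36},
    {"dp": [0, 0.35, -0.33], "angular": [0, 0, 0], "gripper": 36},
    {"dp": [0, 0.35, -0.33], "angular": [0, 0, 0], "gripper": 36},
    {"dp": [0, 0.35, -0.33], "angular": [0, 0, 0], "gripper": 36},
  ],
  grip_force=30,
)

```text
clock: 1.1
position: [0.414, -0.0988, 0.2282]
ee_rot: [0.586, 0.395, 0.588, -0.393]
contact_force: [0.5, -0.4, -0.0]
width: 0.0363
```

arm_command(
  series=[
    {"dp": [0, 0, 0], "angular": [-0.115, 0, 0], "gripper": 36},
    {"dp": [0, 0, 0], "angular": [-0.115, 0, 0], "gripper": 36},
    {"dp": [0, 0, 0], "angular": [-0.115, 0, 0], "gripper": 36},
    {"dp": [0, 0, 0], "angular": [-0.115, 0, 0], "gripper": 36},
    {"dp": [0, 0, 0], "angular": [-0.115, 0, 0], "gripper": 36},
    {"dp": [0, 0, 0], "angular": [-0.115, 0, 0], "gripper": 36},
    {"dp": [0, 0, 0], "angular": [-0.115, 0, 0], "gripper": 36},
    {"dp": [0, 0, 0], "angular": [-0.115, 0, 0], "gripper": 36},
  ],
)

```text
clock: 2.1
position: [0.4128, -0.0915, 0.2255]
ee_rot: [0.697, -0.108, 0.7, 0.114]
contact_force: [0.1, 1.2, -0.4]
width: 0.0358
```

```bash
python3 -c "
from h import *
plan([.504,.103,.19],72)"
```

```text
jaw 18.0 -> 72.0 pos [ 0.4128 -0.0915  0.2255] F [ 0.1  1.2 -0.4] q6 -0.7 t 2.1
dp total [0.304 1.303 1.226] ang total [-0.6    0.001 -0.007]
```

arm_command(
  series=[
    {"dp": [0, 0.33, 0.31], "angular": [0, 0, 0], "gripper": 36},
    {"dp": [0, 0.33, 0.31], "angular": [0, 0, 0], "gripper": 36},
    {"dp": [0, 0.33, 0.31], "angular": [0, 0, 0], "gripper": 36},
    {"dp": [0, 0.33, 0.31], "angular": [0, 0, 0], "gripper": 36},
    {"dp": [0, 0, 0], "angular": [-0.115, 0, 0], "gripper": 36},
    {"dp": [0, 0, 0], "angular": [-0.115, 0, 0], "gripper": 36},
    {"dp": [0, 0, 0], "angular": [-0.115, 0, 0], "gripper": 36},
    {"dp": [0, 0, 0], "angular": [-0.115, 0, 0], "gripper": 36},
  ],
)

```text
clock: 3.1
position: [0.5072, 0.1111, 0.2227]
ee_rot: [0.608, -0.352, 0.613, 0.36]
contact_force: [0.5, -0.5, 0.7]
width: 0.0359
```

```bash
python3 -c "
from h import *
plan([.504,.103,.095],72)"
```

```text
jaw 60.5 -> 72.0 pos [0.5072 0.1111 0.2227] F [ 0.5 -0.5  0.7] q6 -0.98 t 3.1
dp total [ 1.064 -0.024 -0.072] ang total [-0.127  0.001 -0.008]
```

arm_command(
  series=[
    {"dp": [0, -0.02, -0.07], "angular": [-0.115, 0, -0.006], "gripper": 36},
    {"dp": [0.2, 0, 0], "angular": [0, 0, 0], "gripper": 36},
    {"dp": [0.2, 0, 0], "angular": [0, 0, 0], "gripper": 36},
    {"dp": [0.2, 0, 0], "angular": [0, 0, 0], "gripper": 36},
    {"dp": [0, 0, 0], "angular": [0, 0, 0], "gripper": 36},
    {"dp": [0, 0, 0], "angular": [0, 0, 0], "gripper": 36},
    {"dp": [0, 0, 0], "angular": [0, 0, 0], "gripper": 36},
    {"dp": [0, 0, 0], "angular": [0, 0, 0], "gripper": 36},
  ],
)

```text
clock: 4.1
position: [0.5053, 0.1027, 0.1498]
ee_rot: [0.575, -0.411, 0.574, 0.413]
contact_force: [-0.3, 0.7, -0.5]
width: 0.0358
```

```bash
python3 -c "
from h import *
plan([.504,.103,.093],72)
d=snap('side');cv2.imwrite('pics/s1.png',cv2.resize(d['image'][140:300,160:340],None,fx=3,fy=3))"
```

```text
jaw 71.3 -> 72.0 pos [0.5053 0.1027 0.1498] F [-0.3  0.7 -0.5] q6 -1.18 t 4.1
dp total [ 0.473  0.01  -0.002] ang total [-0.007  0.001 -0.001]
```

View pics/s1.png

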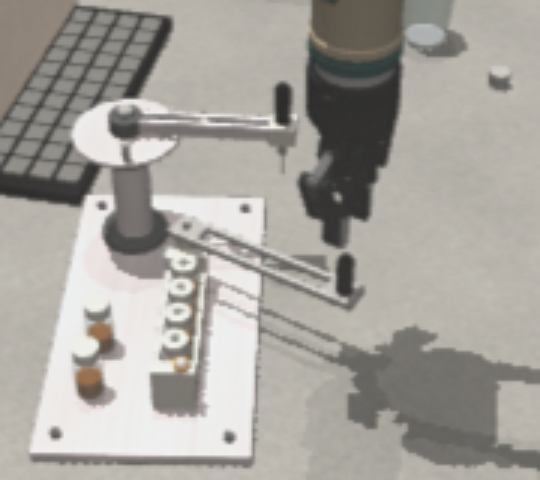

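The fingertips at about (335,240) sit directly above the keeper post at (345,262). I'll go down over it now.

arm_command(
  series=[
    {"dp": [0.12, 0, 0], "angular": [0, 0, 0], "gripper": 36},
    {"dp": [0.12, 0, 0], "angular": [0, 0, 0], "gripper": 36},
    {"dp": [0.12, 0, 0], "angular": [0, 0, 0], "gripper": 36},
    {"dp": [0.09, 0, 0], "angular": [0, 0, 0], "gripper": 36},
    {"dp": [0, 0, 0], "angular": [0, 0, 0], "gripper": 36},
    {"dp": [0, 0, 0], "angular": [0, 0, 0], "gripper": 36},
    {"dp": [0, 0, 0], "angular": [0, 0, 0], "gripper": 36},
    {"dp": [0, 0, 0], "angular": [0, 0, 0], "gripper": 36},
  ],
)

```text
clock: 5.15
position: [0.5052, 0.1028, 0.0919]
ee_rot: [0.575, -0.411, 0.574, 0.413]
contact_force: [0.1, -0.5, -1.1]
width: 0.0358
```

```bash
python3 -c "
from h import *
for k in range(8):
  th=162-62*(k+1)/8
  plan(tip(KH,.17,162-31,.095),72-31); break
s,R=pose();p=s['position'];print('r',np.hypot(*(p[:2]-KH)),np.degrees(np.arctan2(*(p[:2]-KH)[::-1])))
"
```

```text
jaw 71.3 -> 41.0 pos [0.5052 0.1028 0.0919] F [ 0.1 -0.5 -1.1] q6 -1.18 t 5.15
dp total [-0.025 -0.166  0.738] ang total [ 0.337  0.001 -0.002]
r 0.1666975725811745 162.24742574532777
```

arm_command(
  series=[
    {"dp": [-0.02, 0.02, 0.1], "angular": [0.05, 0, 0], "gripper": 36},
    {"dp": [0, -0.004, 0.11], "angular": [0.05, 0, 0], "gripper": 36},
    {"dp": [0, -0.004, 0.11], "angular": [0.05, 0, 0], "gripper": 36},
    {"dp": [0, -0.004, 0.11], "angular": [0.05, 0, 0], "gripper": 36},
    {"dp": [0, -0.004, 0.11], "angular": [0.05, 0, 0], "gripper": 36},
    {"dp": [0, -0.004, 0.11], "angular": [0.05, 0, 0], "gripper": 36},
    {"dp": [0, -0.004, 0.11], "angular": [0.05, 0, 0], "gripper": 36},
    {"dp": [0, -0.004, 0.08], "angular": [0.05, 0, 0], "gripper": 36},
  ],
)

```text
clock: 6.15
position: [0.5635, 0.1853, 0.0975]
ee_rot: [0.677, -0.207, 0.675, 0.208]
contact_force: [0.0, -0.7, 0.4]
width: 0.0364
```

```bash
python3 -c "
from h import *
s,R=pose();p=s['position'];a=np.degrees(np.arctan2(*(p[:2]-KH)[::-1]));print('r',np.hypot(*(p[:2]-KH)),a)
plan(tip(KH,.17,110,.093),20)
d=snap('top');cv2.imwrite('pics/t1.png',cv2.resize(d['image'][95:245,150:300],None,fx=4,fy=4,interpolation=2))
"
```

```text
r 0.16688175391817256 127.00981825463899
jaw 34.1 -> 20.0 pos [0.5635 0.1853 0.0975] F [ 0.  -0.7  0.4] q6 -0.4 t 6.15
dp total [ 0.039 -0.015  0.416] ang total [ 0.157  0.002 -0.001]
```

View pics/t1.png

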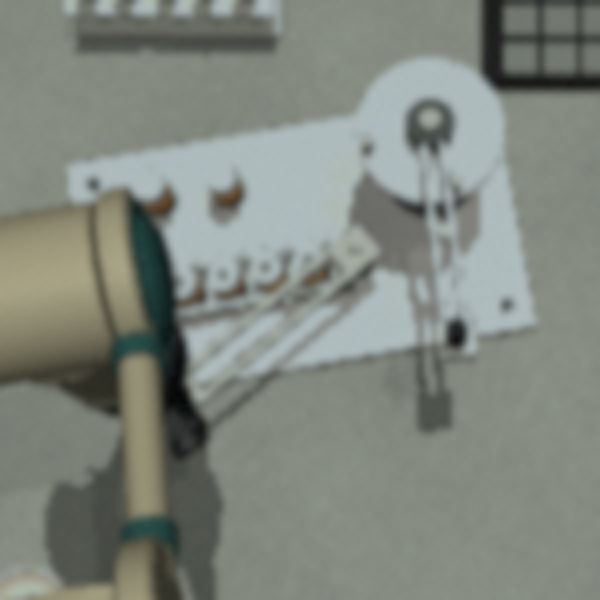

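The keeper is following, now at roughly half angle with the gripper at (185,430). Next I'll carry it up to just short of the detent.

arm_command(
  series=[
    {"dp": [0.01, 0, 0.08], "angular": [0.04, 0, 0], "gripper": 24},
    {"dp": [0.01, -0.004, 0.1], "angular": [0.045, 0, 0], "gripper": 24},
    {"dp": [0.01, -0.004, 0.1], "angular": [0.045, 0, 0], "gripper": 24},
    {"dp": [0.01, -0.004, 0.08], "angular": [0.045, 0, 0], "gripper": 24},
    {"dp": [0, 0, 0.04], "angular": [0.03, 0, 0], "gripper": 24},
    {"dp": [0, 0, 0.04], "angular": [0.02, 0, 0], "gripper": 24},
    {"dp": [0, 0, 0.04], "angular": [0.02, 0, 0], "gripper": 24},
    {"dp": [0, 0, 0.0], "angular": [0, 0, 0], "gripper": 24},
  ],
)

```text
clock: 7.2
position: [0.6181, 0.2089, 0.0945]
ee_rot: [0.705, -0.071, 0.702, 0.072]
contact_force: [0.4, 0.6, 0.1]
width: 0.0241
```

```bash
python3 -c "
from h import *
s,R=pose();p=s['position'];a=np.degrees(np.arctan2(*(p[:2]-KH)[::-1]));print('r',np.hypot(*(p[:2]-KH)),a,s['width'])
plan(tip(KH,.17,100,.093),10)
d=snap('side');D=d['depth'];
pts=np.array([world(d,u,v) for v in range(200,380,3) for u in range(190,300,3) if D[v,u]>0])
near=pts[np.hypot(pts[:,0]-.53,pts[:,1]-.37)<.12];print('bottle area z',np.percentile(near[:,2],[50,90,99]).round(3))
cv2.imwrite('pics/s2.png',cv2.resize(d['image'][100:380,130:360],None,fx=2.2,fy=2.1))
"
```

```text
r 0.16349341578911342 106.3102324467085 0.024070328581975133
jaw 11.6 -> 10.0 pos [0.6181 0.2089 0.0945] F [0.4 0.6 0.1] q6 0.01 t 7.2
dp total [0.013 0.058 0.151] ang total [ 0.018  0.003 -0.001]
bottle area z [0.002 0.111 0.16 ]
```

View pics/s2.png

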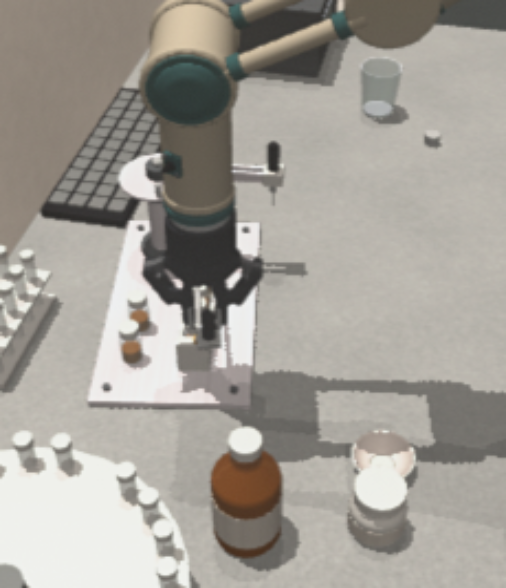

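The post at (208,322) is between the fingers, and the bottle at (245,490) is well clear. Next is a slow push through the detent.

arm_command(
  series=[
    {"dp": [0, 0.04, 0.03], "angular": [0, 0, 0], "gripper": 24},
    {"dp": [0, 0, 0.04], "angular": [0.01, 0, 0], "gripper": 24},
    {"dp": [0, 0, 0.04], "angular": [0.01, 0, 0], "gripper": 24},
    {"dp": [0, 0, 0.04], "angular": [0.01, 0, 0], "gripper": 24},
    {"dp": [0, 0, 0.04], "angular": [0, 0, 0], "gripper": 24},
    {"dp": [0, 0, 0.03], "angular": [0, 0, 0], "gripper": 24},
    {"dp": [0, 0, 0.0], "angular": [0, 0, 0], "gripper": 24},
    {"dp": [0, 0, 0.0], "angular": [0, 0, 0], "gripper": 24},
  ],
)

```text
clock: 8.25
position: [0.6214, 0.2148, 0.0939]
ee_rot: [0.689, -0.057, 0.72, 0.053]
contact_force: [-0.9, -0.9, 0.7]
width: 0.0238
```

```bash
python3 -c "
from h import *
s,R=pose();p=s['position'];a=np.degrees(np.arctan2(*(p[:2]-KH)[::-1]));print('r',np.hypot(*(p[:2]-KH)),a,s['width'])
plan(tip(KH,.17,98,.093),10)
"
```

```text
r 0.1683277904763178 104.67129153406444 0.023832748803091722
jaw 8.9 -> 10.0 pos [0.6214 0.2148 0.0939] F [-0.9 -0.9  0.7] q6 0.07 t 8.25
dp total [0.    0.021 0.163] ang total [-0.013 -0.028  0.001]
```

arm_command(
  series=[
    {"dp": [0, 0.01, 0.04], "angular": [0, -0.028, 0], "gripper": 24},
    {"dp": [0, 0, 0.07], "angular": [0, 0, 0], "gripper": 24},
    {"dp": [0, 0, 0.07], "angular": [0, 0, 0], "gripper": 24},
    {"dp": [0, 0, 0.07], "angular": [0, 0, 0], "gripper": 24},
    {"dp": [0, 0, 0.07], "angular": [0, 0, 0], "gripper": 24},
    {"dp": [0, 0, 0.07], "angular": [0, 0, 0], "gripper": 24},
    {"dp": [0, 0, 0.07], "angular": [0, 0, 0], "gripper": 24},
    {"dp": [0, 0, 0.07], "angular": [0, 0, 0], "gripper": 24},
  ],
)

```text
clock: 9.25
position: [0.6369, 0.2193, 0.0915]
ee_rot: [0.667, -0.06, 0.741, 0.05]
contact_force: [-19.5, -3.0, 13.0]
width: 0.0241
```

```bash
python3 -c "
from h import *
s,R=pose();p=s['position'];a=np.degrees(np.arctan2(*(p[:2]-KH)[::-1]));print('r',np.hypot(*(p[:2]-KH)),a,s['width'])
plan(tip(KH,.17,98,.093),10)
d=snap('top');cv2.imwrite('pics/t2.png',cv2.resize(d['image'][95:245,150:300],None,fx=4,fy=4,interpolation=2))
"
```

```text
r 0.169441473897229 99.19168869283509 0.024101472273136044
jaw 8.9 -> 10.0 pos [0.6369 0.2193 0.0915] F [-19.5  -3.   13. ] q6 0.07 t 9.25
dp total [-0.016  0.004  0.028] ang total [-0.012 -0.067  0.003]
```

View pics/t2.png

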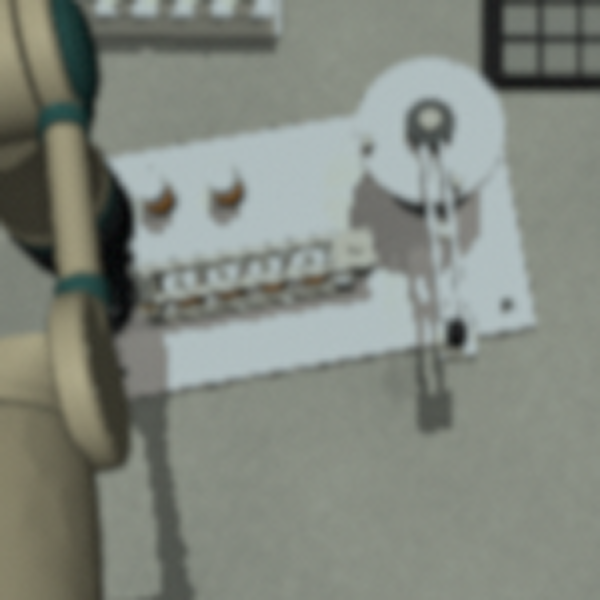

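The bar lies over the row from (355,250) to (140,290), pressed against the stop at 19.5 N. I'll open the fingers, ease off and lift.

arm_command(
  series=[
    {"dp": [-0.02, 0, -0.02], "angular": [0, 0, 0], "gripper": 24},
    {"dp": [-0.02, 0, 0.02], "angular": [0, 0, 0], "gripper": 44},
    {"dp": [0, 0, 0], "angular": [0, 0, 0], "gripper": 44},
    {"dp": [0, 0, 0], "angular": [0, -0.06, 0], "gripper": 44},
    {"dp": [0, 0, 0], "angular": [0, 0, 0], "gripper": 44},
    {"dp": [-0.15, 0, 0], "angular": [0, 0, 0], "gripper": 44},
    {"dp": [-0.2, 0, 0], "angular": [0, 0, 0], "gripper": 44},
    {"dp": [-0.3, 0, 0], "angular": [0, 0, 0], "gripper": 44},
  ],
)

```text
clock: 10.3
position: [0.6441, 0.2202, 0.1748]
ee_rot: [0.702, -0.057, 0.708, 0.053]
contact_force: [1.4, 0.1, 0.1]
width: 0.0441
```

arm_command(
  series=[
    {"dp": [-0.3, 0, 0], "angular": [0, 0, 0], "gripper": 30},
    {"dp": [-0.4, 0, 0], "angular": [0, 0, 0], "gripper": 30},
    {"dp": [-0.4, 0, 0], "angular": [0, 0, 0], "gripper": 30},
    {"dp": [0, 0, -0.4], "angular": [0, 0, 0], "gripper": 30},
    {"dp": [0, 0, -0.4], "angular": [0, 0, 0], "gripper": 30},
    {"dp": [0, 0, -0.4], "angular": [0, 0, 0], "gripper": 30},
    {"dp": [0, 0, 0], "angular": [0, 0, 0], "gripper": 30},
    {"dp": [0, 0, 0], "angular": [0, 0, 0], "gripper": 30},
  ],
)

```text
clock: 11.3
position: [0.5102, 0.2, 0.3276]
ee_rot: [0.712, -0.055, 0.698, 0.054]
contact_force: [0.2, 0.3, -0.6]
width: 0.03
```

```bash
python3 -c "
from h import *
s,R=pose()
plan([.586,-.02,.25],98)
for n in('top','side'):
  d=snap(n);np.savez(n+'3.npz',**d)
  if n=='top':cv2.imwrite('pics/t3.png',cv2.resize(d['image'][95:245,150:300],None,fx=4,fy=4,interpolation=2))
"
```

```text
jaw 8.8 -> 98.0 pos [0.5102 0.2    0.3276] F [ 0.2  0.3 -0.6] q6 0.1 t 11.3
dp total [ 0.658 -1.906  0.332] ang total [-0.991  0.008  0.011]
```

View pics/t3.png

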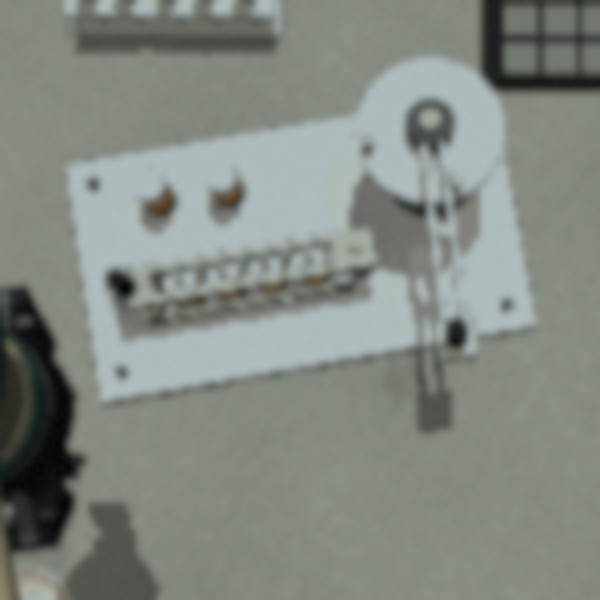

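The keeper is shut: the post is at (121,283), the bar is parallel to the plate edge and the spare vials haven't moved. Next I'll go above the needle post.

arm_command(
  series=[
    {"dp": [0.1, -0.38, 0.066], "angular": [0, 0, 0], "gripper": 36},
    {"dp": [0.1, -0.38, 0.066], "angular": [0, 0, 0], "gripper": 36},
    {"dp": [0.1, -0.38, 0.066], "angular": [0, 0, 0], "gripper": 36},
    {"dp": [0.1, -0.38, 0.066], "angular": [0, 0, 0], "gripper": 36},
    {"dp": [0.1, -0.38, 0.066], "angular": [0, 0, 0], "gripper": 36},
    {"dp": [0, 0, 0], "angular": [-0.115, 0, 0], "gripper": 36},
    {"dp": [0, 0, 0], "angular": [-0.115, 0, 0], "gripper": 36},
    {"dp": [0, 0, 0], "angular": [-0.115, 0, 0], "gripper": 36},
  ],
)

```text
clock: 12.4
position: [0.6001, -0.0286, 0.2622]
ee_rot: [0.669, -0.247, 0.657, 0.245]
contact_force: [0.1, -0.1, 0.4]
width: 0.036
```

arm_command(
  series=[
    {"dp": [0, 0, 0], "angular": [-0.115, 0, 0], "gripper": 36},
    {"dp": [0, 0, 0], "angular": [-0.115, 0, 0], "gripper": 36},
    {"dp": [0, 0, 0], "angular": [-0.115, 0, 0], "gripper": 36},
    {"dp": [0, 0, 0], "angular": [-0.115, 0, 0], "gripper": 36},
    {"dp": [0, 0, 0], "angular": [-0.115, 0, 0], "gripper": 36},
    {"dp": [0, 0, 0], "angular": [-0.04, 0, 0], "gripper": 36},
    {"dp": [0, 0, 0], "angular": [0, 0, 0], "gripper": 36},
    {"dp": [0, 0, 0], "angular": [0, 0, 0], "gripper": 36},
  ],
)

```text
clock: 13.4
position: [0.6102, -0.0325, 0.2567]
ee_rot: [-0.468, 0.535, -0.462, -0.53]
contact_force: [-0.2, 0.4, -0.4]
width: 0.0361
```

```bash
python3 - <<'E'
from h import *
plan([.586,-.019,.18],98)
t=dict(np.load("top3.npz"));s=dict(np.load("side3.npz"))
T=lambda x,y,z:world(t,150+(x+.5)/4-.5,95+(y+.5)/4-.5,z)
kp=T(121,283,.118);kh=T(355,249,.08);d=kp-kh;print(kp,kh,np.degrees(np.arctan2(d[1],d[0])),np.hypot(*d[:2]))
x=T(93,184,.012)-T(121,373,.012);y=T(121,373,.012)-T(507,305,.012);print("plate x",np.degrees(np.arctan2(x[1],x[0])),"plate y",np.degrees(np.arctan2(y[1],y[0])))
E
```

```text
jaw 97.7 -> 98.0 pos [ 0.6102 -0.0325  0.2567] F [-0.2  0.4 -0.4] q6 -1.88 t 13.4
dp total [0.638 0.192 0.138] ang total [-0.003  0.001  0.007]
[0.63074146 0.21576557 0.118     ] [0.66395541 0.05403858 0.08      ] 101.60549329188696 0.1651023486765934
plate x 10.252950639488148 plate y 100.5514494329962
```

arm_command(
  series=[
    {"dp": [0, 0.19, 0.138], "angular": [0, 0, 0], "gripper": 36},
    {"dp": [0, 0, 0], "angular": [0, 0, 0], "gripper": 36},
    {"dp": [0.2, 0, 0], "angular": [0, 0, 0], "gripper": 36},
    {"dp": [0, 0, 0], "angular": [0, 0, 0], "gripper": 36},
    {"dp": [0, 0, 0], "angular": [0, 0, 0], "gripper": 36},
    {"dp": [0, 0, 0], "angular": [0, 0, 0], "gripper": 36},
    {"dp": [0, 0, 0], "angular": [0, 0, 0], "gripper": 36},
    {"dp": [0, 0, 0], "angular": [0, 0, 0], "gripper": 36},
  ],
)

```text
clock: 14.4
position: [0.5908, -0.021, 0.2345]
ee_rot: [-0.471, 0.537, -0.462, -0.527]
contact_force: [-0.8, 0.3, -0.4]
width: 0.0358
```

```bash
python3 - <<'E'
from h import *
plan([.586,-.019,.181],98)
d=snap('side');cv2.imwrite('pics/s4.png',cv2.resize(d['image'][120:290,150:310],None,fx=3.4,fy=3.4,interpolation=2))
E
```

```text
jaw 97.5 -> 98.0 pos [ 0.5908 -0.021   0.2345] F [-0.8  0.3 -0.4] q6 -1.86 t 14.4
dp total [0.445 0.046 0.022] ang total [-0.006 -0.001  0.012]
```

View pics/s4.png

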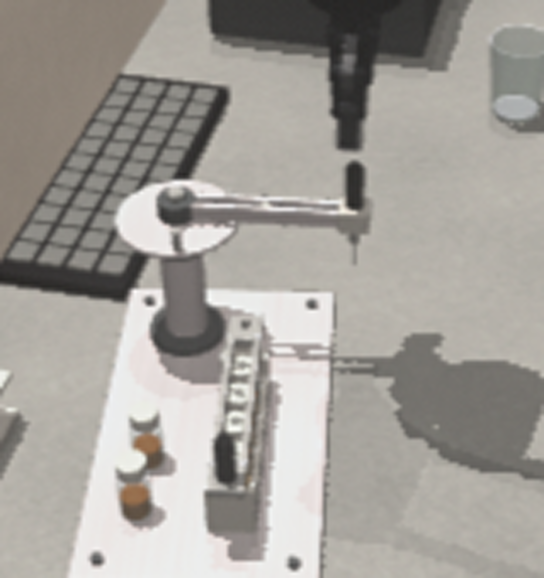

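The fingers at (350,140) are above the needle post at (355,185), and the keeper lies fully on the row. Going down.

arm_command(
  series=[
    {"dp": [0, 0.045, 0.02], "angular": [0, 0, 0.01], "gripper": 36},
    {"dp": [0, 0, 0], "angular": [0, 0, 0], "gripper": 36},
    {"dp": [0.12, 0, 0], "angular": [0, 0, 0], "gripper": 36},
    {"dp": [0.12, 0, 0], "angular": [0, 0, 0], "gripper": 36},
    {"dp": [0.12, 0, 0], "angular": [0, 0, 0], "gripper": 36},
    {"dp": [0.04, 0, 0], "angular": [0, 0, 0], "gripper": 36},
    {"dp": [0, 0, 0], "angular": [0, 0, 0], "gripper": 26},
    {"dp": [0, 0, 0], "angular": [0, 0, 0], "gripper": 26},
  ],
)

```text
clock: 15.45
position: [0.5839, -0.0191, 0.1817]
ee_rot: [-0.466, 0.532, -0.467, -0.531]
contact_force: [-0.7, -0.2, 0.8]
width: 0.0264
```

```bash
python3 - <<'E'
from h import *
plan(tip(PV,.15,157,.182),67)
s,R=pose();p=s['position'];print('r',np.hypot(*(p[:2]-PV)),np.degrees(np.arctan2(*(p[:2]-PV)[::-1])))
E
```

```text
jaw 97.5 -> 67.0 pos [ 0.5839 -0.0191  0.1817] F [-0.7 -0.2  0.8] q6 -1.85 t 15.45
dp total [-0.003 -0.194  0.644] ang total [ 0.339 -0.001 -0.   ]
r 0.15251119663380167 -172.0644633845741
```

arm_command(
  series=[
    {"dp": [0, -0.004, 0.1], "angular": [0.03, 0, 0], "gripper": 26},
    {"dp": [0, -0.004, 0.12], "angular": [0.05, -0.004, 0], "gripper": 26},
    {"dp": [0, -0.004, 0.12], "angular": [0.05, -0.004, 0], "gripper": 26},
    {"dp": [0, -0.004, 0.12], "angular": [0.05, -0.004, 0], "gripper": 26},
    {"dp": [0, -0.004, 0.12], "angular": [0.05, -0.004, 0], "gripper": 26},
    {"dp": [0, -0.004, 0.12], "angular": [0.05, -0.004, 0], "gripper": 26},
    {"dp": [0, -0.004, 0.1], "angular": [0.05, -0.004, 0], "gripper": 26},
    {"dp": [0, 0, 0.05], "angular": [0, 0, 0], "gripper": 26},
  ],
)

```text
clock: 16.45
position: [0.5991, 0.0695, 0.1827]
ee_rot: [0.594, -0.388, 0.586, 0.391]
contact_force: [-2.6, -4.8, -2.6]
width: 0.0259
```

```bash
python3 - <<'E'
from h import *
s,R=pose();p=s['position'];a=np.degrees(np.arctan2(*(p[:2]-PV)[::-1]));print('r',np.hypot(*(p[:2]-PV)),a)
plan(tip(PV,.15,124,.182),a-90)
E
```

```text
r 0.15175913230829322 153.59856143591304
jaw 66.9 -> 63.6 pos [0.5991 0.0695 0.1827] F [-2.6 -4.8 -2.6] q6 -1.18 t 16.45
dp total [ 0.014 -0.213  0.606] ang total [0.036 0.008 0.002]
```

arm_command(
  series=[
    {"dp": [0, -0.01, 0.12], "angular": [0.06, 0, 0], "gripper": 26},
    {"dp": [0, -0.005, 0.12], "angular": [0.055, 0, 0], "gripper": 26},
    {"dp": [0, -0.005, 0.12], "angular": [0.05, 0, 0], "gripper": 26},
    {"dp": [0, -0.005, 0.12], "angular": [0.05, -0.004, 0], "gripper": 26},
    {"dp": [0, -0.004, 0.1], "angular": [0.04, -0.004, 0], "gripper": 26},
    {"dp": [0, -0.004, 0.08], "angular": [0.03, -0.004, 0], "gripper": 26},
    {"dp": [0, 0, 0.06], "angular": [0.02, 0, 0], "gripper": 26},
    {"dp": [0, 0, 0.06], "angular": [0.02, 0, 0], "gripper": 26},
  ],
)

```text
clock: 17.45
position: [0.6509, 0.1278, 0.1825]
ee_rot: [0.67, -0.228, 0.67, 0.224]
contact_force: [-3.3, -5.7, -0.3]
width: 0.0263
```

```bash
python3 - <<'E'
from h import *
s,R=pose();p=s['position'];a=np.degrees(np.arctan2(*(p[:2]-PV)[::-1]));print('r',np.hypot(*(p[:2]-PV)),a)
plan(tip(PV,.15,124,.182),a-90)
E
```

```text
r 0.15133120184312276 123.74940880226353
jaw 37.3 -> 33.7 pos [0.6509 0.1278 0.1825] F [-3.3 -5.7 -0.3] q6 -0.56 t 17.45
dp total [ 0.004 -0.011 -0.006] ang total [ 0.04  -0.002  0.003]
```

arm_command(
  series=[
    {"dp": [0, -0.005, 0.06], "angular": [0.02, -0.003, 0], "gripper": 26},
    {"dp": [0, 0, 0.06], "angular": [0.02, -0.003, 0], "gripper": 26},
    {"dp": [0, 0, 0.06], "angular": [0.01, -0.003, 0], "gripper": 26},
    {"dp": [0, 0, 0.06], "angular": [0, -0.005, 0], "gripper": 26},
    {"dp": [0, 0, 0.06], "angular": [0, -0.005, 0], "gripper": 26},
    {"dp": [0, 0, 0.06], "angular": [0, -0.005, 0], "gripper": 26},
    {"dp": [0, 0, 0.06], "angular": [0, -0.005, 0], "gripper": 26},
    {"dp": [0, 0, 0.06], "angular": [0, -0.005, 0], "gripper": 26},
  ],
)

```text
clock: 18.45
position: [0.6543, 0.1294, 0.1816]
ee_rot: [0.655, -0.208, 0.7, 0.195]
contact_force: [-12.4, -10.1, 5.3]
width: 0.0262
```

```bash
python3 - <<'E'
from h import *
s,R=pose();p=s['position'];a=np.degrees(np.arctan2(*(p[:2]-PV)[::-1]));print('r',np.hypot(*(p[:2]-PV)),a,s['qd'].round(3))
plan(tip(PV,.15,124,.182),a-90)
E
```

```text
r 0.15082037800304005 122.35894078741333 [ 0.012  0.032 -0.05  -0.02   0.077  0.007]
jaw 33.1 -> 32.4 pos [0.6543 0.1294 0.1816] F [-12.4 -10.1   5.3] q6 -0.47 t 18.45
dp total [-0.001 -0.007 -0.036] ang total [ 0.009 -0.042 -0.   ]
```

arm_command(
  series=[
    {"dp": [0, 0, 0.055], "angular": [0, -0.03, 0], "gripper": 26},
    {"dp": [0, 0, 0.055], "angular": [0, -0.015, 0], "gripper": 26},
    {"dp": [0, 0, 0.055], "angular": [0, -0.015, 0], "gripper": 26},
    {"dp": [0, 0, 0.055], "angular": [0, -0.01, 0], "gripper": 26},
    {"dp": [0, 0, 0.055], "angular": [0, -0.01, 0], "gripper": 26},
    {"dp": [0, 0, 0.055], "angular": [0, -0.01, 0], "gripper": 26},
    {"dp": [0, 0, 0.055], "angular": [0, -0.01, 0], "gripper": 26},
    {"dp": [0, 0, 0.055], "angular": [0, -0.01, 0], "gripper": 26},
  ],
)

```text
clock: 19.45
position: [0.6549, 0.13, 0.1825]
ee_rot: [0.676, -0.202, 0.677, 0.208]
contact_force: [-10.7, -9.2, 5.1]
width: 0.0257
```

```bash
python3 - <<'E'
from h import *
for k in range(2):
  s,R=pose();p=s['position'];a=np.degrees(np.arctan2(*(p[:2]-PV)[::-1]));print('r',np.hypot(*(p[:2]-PV)),a,s['qd'].round(3))
  plan(tip(PV,.15,124,.182),a-90)
  if k==0:
    for i in range(4): d=snap('side')
    t=snap('top')
a=cv2.resize(d['image'][120:380,150:350],None,fx=2,fy=2,interpolation=2);b=cv2.resize(t['image'][95:225,150:300],None,fx=2.6,fy=4,interpolation=2)
cv2.imwrite('pics/f.png',np.hstack([a,b]))
E
```

```text
r 0.15098887042959816 122.0482689111342 [-0.008 -0.008  0.012  0.015 -0.015 -0.022]
jaw 33.7 -> 32.0 pos [0.6549 0.13   0.1825] F [-10.7  -9.2   5.1] q6 -0.5 t 19.45
dp total [ 0.004 -0.008 -0.043] ang total [ 0.018  0.    -0.005]
r 0.1510060546981571 122.05850559638785 [ 0.001  0.002 -0.001  0.001 -0.     0.001]
jaw 33.7 -> 32.1 pos [0.6548 0.13   0.1825] F [-11.2  -8.    5. ] q6 -0.5 t 19.7
dp total [ 0.004 -0.008 -0.043] ang total [ 0.018  0.    -0.005]
```

View pics/f.png

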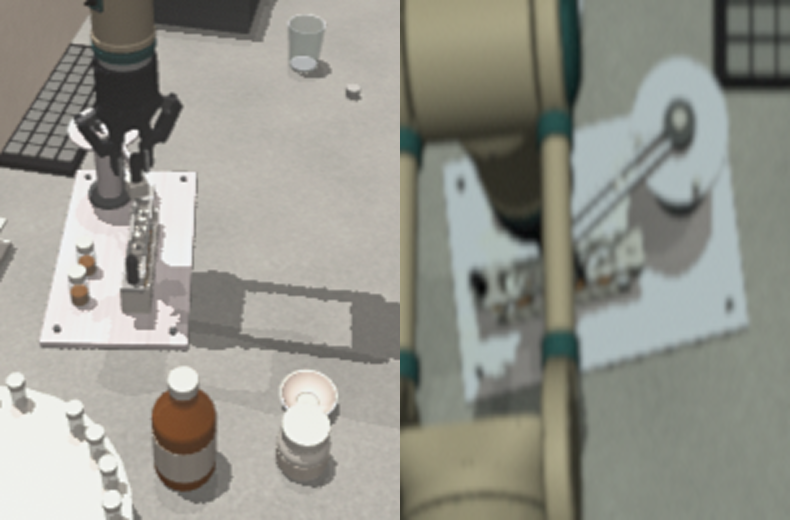

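The arm is over the row and held steady: no drift over 0.25 s, with about 14 N against a 6.5 N spring. The keeper post is at its shut position, (130,262) in the left half of the picture, and the bystanders are undisturbed. Handing in.

```bash
python3 -c "
from rig import *
print(sign_off())"
```

```text
the job is handed in; nothing more can be done
None
```

I swung the keeper shut through its detent first, then swung the needle arm over the vials. I handed in at about 20 s with the gripper still holding the needle arm against its stop.

**Keeper:** Near the end of its travel it resisted as the detent should, then moved on and stopped firmly, with about 20 N on it. Afterwards I measured the bar at 101.6° against a row direction of about 100.4°. That is about 0.02 rad off, within my measuring error, and inside the 0.05 rad past which the detent draws it home. In the final pictures it was still shut.

**Needle arm:** I estimate it at about 124°, against an expected stop of 124.6°. That figure allows for the post sitting about 5 mm behind the gripper centre. The push was steady at about 14 N, roughly twice the spring force at the stop, and nothing moved over the last 0.25 s I watched. It is held by pushing one finger against the post with the other finger just ahead of it, not by clamping the post.

**Loose things:** By eye, the spare vials, dish, bottle, beaker, roller and jar stand where they were in the first pictures. I did not measure their positions.

**Not clean:** While pressing the keeper home, the wrist tilted about 6° and the fingers took about 13 N of upward force, probably from the tips touching the bar. I corrected this before moving on.

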